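# Find and mark the balance point of a lamp arm

## Task

The wooden lamp arm on the plywood balancing stand has a counterweight hidden inside it, and we need its balance point. Slide the arm lengthwise out over the stand's metal edge, without lifting it, and stop as soon as it tips on its own and its front rests lightly on the low catch, no further; then set the aluminium marking saddle astride it right above the edge and leave both so, arm still tipped and hands off. Do not disturb the grey models, the bottle or the sanding block.

Things in the scene. Friction and masses are not known exactly. Their poses are not given: they have to be found in the camera images.
- stand: plywood balancing stand, fixed. Origin on the bench below the fulcrum edge, midway across; the arm slides towards +y, z up. Sizes in mm: base plate 100 (x), y -240 to 130, 12 thick; flat deck 80 wide, top 40 above the bench, y -200 to the edge at y = 0, its last 6 aluminium; two guide rails on the deck 39 apart, 8 wide, 8 high, y -200 to -55
- edge (a point): middle of the fulcrum edge: top corner of the deck's aluminium end, 40 above the bench; axes as the stand's
- catch: aluminium catch bar of the stand, 80 mm across, y 90 to 100 mm beyond the edge, top 30 mm above the bench (10 below the deck); origin at its underside's centre, axes as the stand's. It stops the tipped arm at about 0.1 rad. An arm slid more than some 7 mm past its balance point weighs on it with over 0.32 N: too far
- bar: lamp arm: plain dark wooden bar 34 (x) by 320 (y) by 24 mm, 0.4 kg with the weight fixed inside. Origin at its underside's centre; y along it, the +y end leading, axes as the stand's; lies flat between the rails. Balance point unseen, up to 33 mm either side of the middle, at first 40 to 140 mm behind the edge. Once past the edge the arm tips: its y axis dips by 0.1 rad, the tail rises 15 mm
- tail (a point): centre of the arm's rear (-y) end face, 12 mm above its underside, clear of the deck's rear at the start. Friction of whatever pushes here can hold the arm level past its balance point: push in small steps (about 3 mm) and back off each time to see whether it tips
- saddle: aluminium marking saddle, 40 g, loose, standing on its two cheeks on the bench right or left of the stand, yaw within 0.5 rad. Origin at its underside's centre. Inverted U, open along y; mm: cheeks at x = 19.5 to 23.5 either side, 14 deep, 24 long (y); roof 47 by 24, z 14 to 18; upright grip fin on it 30 (x) by 12 (y), z 18 to 46. Sits over the arm with its y along the arm, either way
- saddle_mark (a point): centre of the underside of the saddle's roof (14 mm above its origin), which rests on the arm's top; the mark is the dark line scored across the saddle here (its y = 0)
- sanding_block: cork sanding block 45 by 65 by 30, stands in the place right or left of the stand where the saddle is not; loose bystander, to be left where it is; origin at the centre of its underside
- teapot_model: grey round teapot model, 110 across, 76 high; loose bystander, to be left where it is; origin at the centre of its underside
- dish_model: grey shallow dish, 170 across, 35 high; loose bystander, to be left where it is; origin at the centre of its underside
- cup_model: grey small cup, 64 across, 50 high; loose bystander, to be left where it is; origin at the centre of its underside
- glue: amber bottle, 52 across, 90 high; loose bystander, to be left where it is; origin at the centre of its underside
Mind the look-alikes: they are no part of the job. Of the things like the saddle, leave any that is orange; of the rest the smaller one is meant.

How it is judged:
By the outcome, as a careful person would: the job done as asked, in the order asked, and still so for the second after the job is handed in, with the robot touching nothing.
It also fails if it takes over 72 s, if anything falls off the work surface, if the arm or the gripper's body presses on something with over 40 N, if the wrist force passes 120 N, or if a joint passes its speed limit or range.

## Robot

A 6-joint arm with a two-finger parallel gripper is mounted at the origin on the work surface. World frame = base frame: x ahead of the robot, y to its left, z up, the work surface at z = 0. Lengths are in mm, angles in rad, forces in N, time in s.
With the tool pointing down it reaches from about 400 to 925 mm from the base axis. Payload 12.5 kg.
Tool frame: the origin (TCP) lies midway between the tips of the shut fingers; the grasp point (between the pads) lies 19 mm behind it (env.pinch_z is the z of the grasp point in the tool frame, in mm); z points along the fingers, y is the line along which they close (so a half turn about z gives the same grasp; the last joint's range is limited). The gripper opens to 95 mm and grips with 3 to 60 N. Pads are 20 mm wide; open, the fingers measure 119 mm over their backs; the gripper's body (75 mm by 180 mm) begins 59 mm behind the grasp point.
Start: joints at [-1.402, 0.491, 1.559, -0, 1.092, -0.106], TCP at [169.619, -601.561, 214.661] pointing down, gripper open.
Joint ranges: [-3.1, 3.1], [-0.84, 2.19], [0.05, 2.79], [-1.13, 4.28], [0.06, 2.93], [-2.69, 2.69]. Speed limits (rad/s): [2.22, 2.22, 2.79, 3.14, 3.14, 3.14].

## Interface

Orientations are given as [roll, pitch, yaw] about the fixed x, y, z axes, in that order (R = Rz(yaw) Ry(pitch) Rx(roll)).
In Python, from cell import env, eyes gives the robot as it stands.
- The arm moves only by the shell command python3 -m inch 'ROWS'. ROWS is JSON, a list of rows, each a list of 3 entries, a list of its own where there are three numbers: the shift along the tool's x, y, z in units of 60 mm (1.0 is 60 mm), then the turn about the tool's z in units of 5 degrees (1.0 is 5 degrees), then the closure, from -1 (fully open) to 1 (shut). In form: [[[tx, ty, tz], turn, claw], ...]. A call has exactly 10 rows; each row shifts and turns the commanded pose from where the row before left it, along the tool's axes as they then stand; what a row does not reach is not made up. A row lasts 1/8 s, in which the tool goes at most 62.5 mm and 10.7 degrees, less where a joint would pass 70% of its speed; a pose out of reach is approached as far as the arm can. A call is refused whole if a number of a shift passes 1 or a number of a turn 1, either way. A call with a gripper value outside its range is refused whole. The fingers move at their own pace and stop on an object; the grip force is fixed at half the most. Time passes only in rows, so rows that do not move let the fingers close, or fill a call up. It gives the time, the measured TCP pose, the force, the opening and the grip force at its end, in the units of the state.
- env.state(): the state, without advancing time (a new reading comes with each control period).
- eyes.read_camera(name): name is "scene" or "top" or "wrist"; returns a dict with "pixels" (400x640x3 uint8, red, green, blue), "fx", "fy", "cx", "cy" (pixels), "extrinsics" (4x4, takes a point from world to camera coordinates). Camera axes: x right, y down, z forward; pixel columns grow to the right and rows downward; lengths in mm; the calibration is good to about 2 mm. A picture is of the moment at which its call begins. There is no depth.
- env.job_done(): hands the job in; it is judged then, once.
Trained networks look in a picture, given as the dict that the camera call returned (one of the last four; its "shot" number tells which), for a name from the list of things; names that differ only in an ending like _2 or _b are one class to them, and where a whole thing is asked for, a point or a joint stands for the part that bears it (a point fixed in the world has none). Each returns a list of dicts, best first, with "score" (0 to 1); they miss things now and then, are a little off and sometimes report something else, mostly with a low value. They report only what shows in the picture. A call takes as long as a camera call. They do not tell look-alikes from the thing itself.
- eyes.boxes_of(name, picture): "centre" ([row, column] in pixels, amid what is visible of it).
- eyes.cut_out(name, picture): "mask" (400x640 bool, what is visible of it) and "centre" ([row, column] in pixels, amid what is visible of it).
- eyes.spot_point(name, picture): "centre" ([row, column] in pixels: a listed point, or the origin of a listed thing).
The state is a dict: "t": time; "joints": joint angles; "qvel": joint speeds; "tau": joint torques, N m; "eef_pos": TCP position; "tcp_rot": TCP orientation; "ft_force": force on the tool from outside, world axes, zero at the start; "moment": the same for the moment, N m; "opening": opening from 0.0 (shut) to 1.0 (fully open); "grip_force": force on a finger pad.
Only numpy, scipy, OpenCV 4.12 (cv2) and the standard library are available. Lean on these libraries where they do the work, as an engineer would, in place of code of your own. Each camera call takes 0.05 s, during which the arm holds its last target. There are 200 camera calls.

## Working session

There is one attempt and no reset: what is moved stays moved. The work goes in short steps, Python scripts to look and compute and a shell command to move; the robot and the scene stay as the last step left them, time stands still between calls to the robot, and variables do not carry over. Pictures are saved under pics/ and viewed, at most 10 in all, crops included, and the job is handed in when it is done.

```bash
ls; mkdir -p pics
cat > h.py <<'E'
import numpy as np, cv2
from cell import env, eyes
def ray(p,rc):
    E=np.array(p["extrinsics"]);R=E[:3,:3];t=E[:3,3]
    d=R.T@np.array([(rc[1]-p["cx"])/p["fx"],(rc[0]-p["cy"])/p["fy"],1]);return -R.T@t,d
def atz(p,rc,z):
    o,d=ray(p,rc);return o+d*(z-o[2])/d[2]
def proj(p,X):
    E=np.array(p["extrinsics"]);c=E[:3,:3]@np.array(X,float)+E[:3,3]
    return np.array([p["cy"]+p["fy"]*c[1]/c[2],p["cx"]+p["fx"]*c[0]/c[2]])
def tri(a):
    A=np.zeros((3,3));b=np.zeros(3)
    for p,rc in a:
        o,d=ray(p,rc);d=d/np.linalg.norm(d);M=np.eye(3)-np.outer(d,d);A+=M;b+=M@o
    return np.linalg.solve(A,b)
def save(p,n,crop=None,s=1):
    im=p["pixels"][:,:,::-1]
    if crop: im=im[crop[0]:crop[1],crop[2]:crop[3]]
    cv2.imwrite("pics/"+n,cv2.resize(im,None,fx=s,fy=s,interpolation=cv2.INTER_CUBIC))
E
python3 - <<'E'
from h import *
np.set_printoptions(precision=1,suppress=True)
P={n:eyes.read_camera(n) for n in("top","scene")}
im=np.hstack([P["top"]["pixels"],P["scene"]["pixels"]])[:,:,::-1]
for n in P: save(P[n],n+"0.png",s=1.25)
for n in P:
  E=np.array(P[n]["extrinsics"]);print(n,-E[:3,:3].T@E[:3,3],P[n]["fx"])
  for k in["saddle","bar","stand","edge","catch","tail","saddle_mark","sanding_block","teapot_model","dish_model","cup_model","glue"]:
    z=dict(edge=40,catch=20,bar=40,tail=52,saddle_mark=14).get(k,0)
    print(k,[(np.round(r["centre"]),round(r["score"],2),atz(P[n],r["centre"],z)[:2]) for r in eyes.spot_point(k,P[n])])
E
```

```text
pics
top [ 403.2    5.2 1026.5] 403.30785998245983
saddle [(array([285., 461.]), 0.97, array([ 402.1, -365.2])), (array([237., 430.]), 0.67, array([ 522.9, -290.9])), (array([247., 467.]), 0.57, array([ 498. , -384.5])), (array([212., 302.]), 0.56, array([577.1,  39.4])), (array([210., 344.]), 0.38, array([584.5, -66.9]))]
bar [(array([210., 341.]), 0.87, array([578.6, -58.3]))]
stand [(array([210., 300.]), 0.88, array([581.3,  46.2]))]
edge [(array([211., 300.]), 0.62, array([572.1,  44.1]))]
catch [(array([214., 268.]), 0.46, array([565.8, 125.4]))]
tail [(array([207., 407.]), 0.74, array([ 588.6, -220.3]))]
saddle_mark [(array([235., 433.]), 0.62, array([ 526.1, -294.3])), (array([246., 467.]), 0.53, array([ 499.3, -379.3]))]
sanding_block [(array([245., 161.]), 0.86, array([483.1, 390.7]))]
teapot_model [(array([146., 240.]), 0.92, array([750.8, 211.6])), (array([208., 410.]), 0.52, array([ 595.6, -240.6]))]
dish_model [(array([140., 323.]), 0.64, array([773.6,  -9.5]))]
cup_model [(array([280., 323.]), 0.82, array([406.4, -18.9]))]
glue [(array([164., 442.]), 0.56, array([ 716.3
[... 419 characters left out ...]
90.]), 0.75, array([582. , -69.1])), (array([206., 360.]), 0.6, array([599.7, 127.8]))]
catch [(array([202., 356.]), 0.51, array([562.8, 130.9]))]
tail [(array([232., 234.]), 0.56, array([ 609.3, -224.1]))]
saddle_mark [(array([195., 176.]), 0.85, array([ 386.3, -354.3])), (array([226., 206.]), 0.66, array([ 530.6, -288.7]))]
sanding_block [(array([173., 426.]), 0.56, array([486.3, 393. ]))]
teapot_model [(array([250., 413.]), 0.83, array([759.1, 218.1]))]
dish_model [(array([274., 335.]), 0.63, array([771.7,  -4. ])), (array([225., 169.]), 0.51, array([ 485.1, -385.7]))]
cup_model [(array([180., 292.]), 0.87, array([399.5, -15.3]))]
glue [(array([285., 204.]), 0.7, array([ 713.8, -320.5]))]
```

View pics/top0.png

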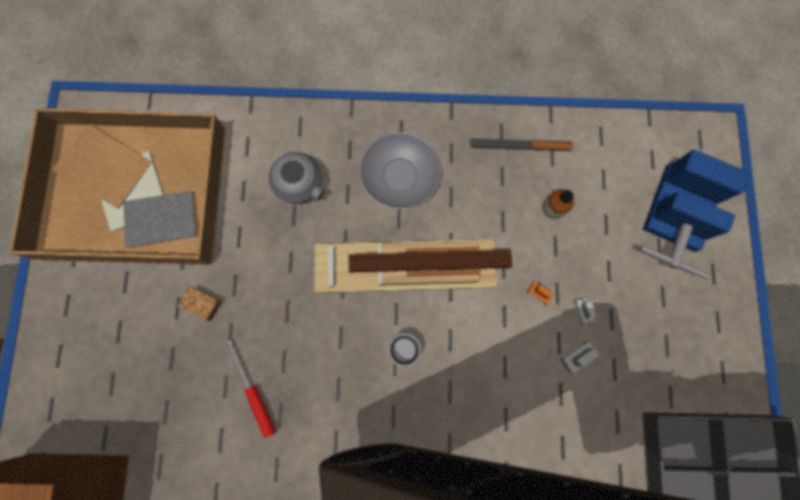

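View pics/scene0.png

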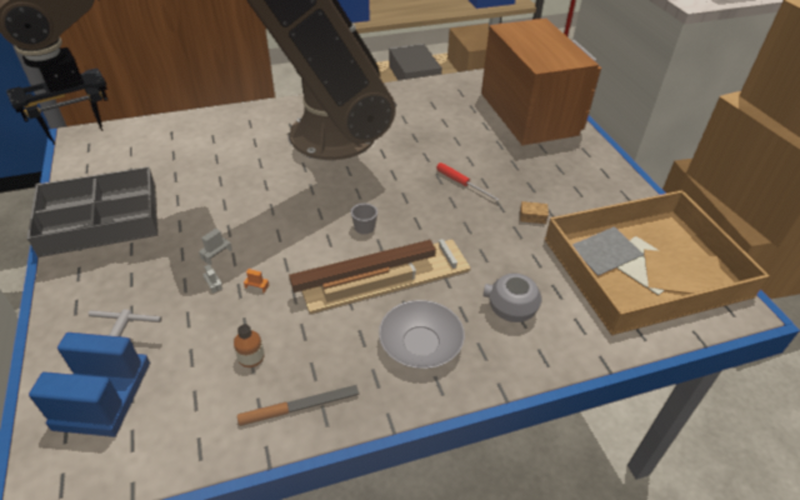

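Candidates for the saddle in the top picture: orange at (234,432), small aluminium at (247,467), larger grey at (285,464). By the description I take the small aluminium one, around world (496,-382). I'll check it in a close crop.

Run:
```python
from h import *
np.set_printoptions(precision=1,suppress=True)
a=eyes.read_camera("top");b=eyes.read_camera("scene")
A=cv2.resize(a["pixels"][215:305,410:490],(480,540),interpolation=cv2.INTER_CUBIC)
B=cv2.resize(b["pixels"][180:240,150:190],(320,480),interpolation=cv2.INTER_CUBIC)
B=np.vstack([B,np.zeros((60,320,3),np.uint8)])
cv2.imwrite("pics/crop1.png",np.hstack([A,B])[:,:,::-1])
save(a,"bar1.png",(180,245,245,415),4.5)
for n,p in(("top",a),("scene",b)):
  for k in ("saddle","bar","stand"):
    for r in eyes.cut_out(k,p):
      m=r["mask"].astype(np.uint8);c=cv2.findContours(m,0,2)[0];c=max(c,key=cv2.contourArea)
      print(n,k,round(r["score"],2),m.sum(),[np.round(x,1) for x in cv2.minAreaRect(c)])
```

```text
top saddle 0.91 433 [array([462.9, 285.6]), array([15.8, 29.1]), np.float64(56.3)]
top saddle 0.68 234 [array([468.4, 247.9]), array([19.9, 12.9]), np.float64(76.0)]
top saddle 0.54 199 [array([431.6, 233.1]), array([20. , 10.2]), np.float64(32.7)]
top saddle 0.32 1427 [array([235.2, 142. ]), array([41.5, 42. ]), np.float64(77.0)]
top bar 0.88 1905 [array([343. , 208.5]), array([ 15.1, 130.3]), np.float64(88.6)]
top stand 0.69 3875 [array([323.2, 212.1]), array([ 39.2, 145.4]), np.float64(88.4)]
scene saddle 0.7 168 [array([169.3, 222.6]), array([21. ,  8.9]), np.float64(63.4)]
scene saddle 0.68 243 [array([205.6, 223.7]), array([20.6, 14.2]), np.float64(18.4)]
scene saddle 0.61 388 [array([169.3, 197.1]), array([20.6, 25.6]), np.float64(53.1)]
scene bar 0.57 1743 [array([289.9, 212. ]), array([ 16.2, 119.1]), np.float64(75.8)]
scene stand 0.65 2653 [array([307.4, 220. ]), array([ 29.6, 134.1]), np.float64(74.6)]
```

View pics/crop1.png

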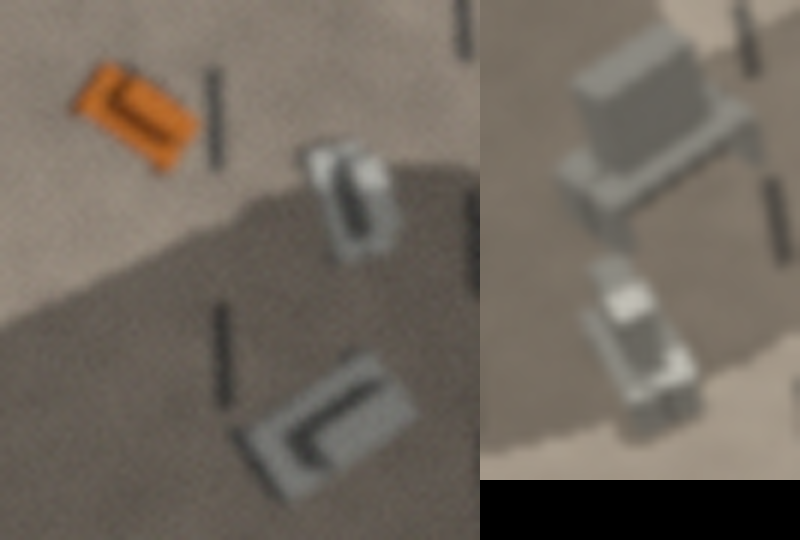

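View pics/bar1.png

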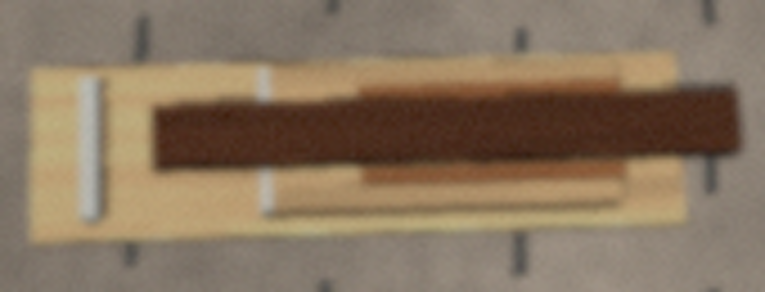

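Run:
```python
from h import *
from scipy.optimize import least_squares
np.set_printoptions(precision=2,suppress=True)
p=eyes.read_camera("top")
c=lambda x,y:np.array([180+(y+.5)/4.5-.5,245+(x+.5)/4.5-.5])
S=[((-50,130,12),c(30,243)),((50,130,12),c(30,68)),((50,-240,12),c(676,53)),((-50,-240,12),c(687,222)),
((0,95,30),c(90,148)),((40,-3,40),c(264,68)),((-40,-3,40),c(266,213))]
B=[((-17,160,24),c(156,169)),((17,160,24),c(154,107)),((17,-160,24),c(735,88)),((-17,-160,24),c(741,153))]
def W(v,X):
    s,co=np.sin(v[2]),np.cos(v[2]);return np.array([v[0]+co*X[0]-s*X[1],v[1]+s*X[0]+co*X[1],X[2]])
def fit(L,dz):
    f=lambda v:np.concatenate([proj(p,W(v,X)+[0,0,dz])-q for X,q in L])
    r=least_squares(f,[570,40,.05]);print(r.x,r.fun.reshape(-1,2));return r.x
s=fit(S,0);b=fit(B,40)
print("tail",W(b,(0,-160,52)))
for r in eyes.spot_point("saddle",p): print(r["centre"],r["score"],atz(p,r["centre"],0))
print(env.state())
w=eyes.read_camera("wrist");save(w,"w0.png");E=np.array(w["extrinsics"]);print(-E[:3,:3].T@E[:3,3],E[:3,:3],w["fx"])
```

```text
[574.03  38.29   0.06] [[ 0.02 -0.02]
 [ 0.04  0.09]
 [-0.4   0.07]
 [ 0.44  0.25]
 [-0.06 -0.31]
 [ 0.19 -0.17]
 [-0.25  0.11]]
[578.78 -63.9    0.06] [[ 0.07 -1.08]
 [-0.01 -0.82]
 [ 0.29  1.1 ]
 [-0.46  0.84]]
tail [ 588.29 -223.62   52.  ]
[235.9, 432.0] 0.67 [ 524.85 -295.3     0.  ]
[247.9, 468.3] 0.6 [ 496.58 -387.83    0.  ]
[211.0, 302.2] 0.5 [580.2   39.75   0.  ]
[147.2, 240.8] 0.49 [747.24 208.43   0.  ]
{'t': 1.8, 'joints': array([-1.4 ,  0.49,  1.56, -0.  ,  1.09, -0.11]), 'qvel': array([-0., -0., -0., -0.,  0.,  0.]), 'tau': array([ -0.  , -61.25, -25.84,   0.07,   0.04,   0.  ]), 'eef_pos': array([ 169.63, -601.58,  214.67]), 'tcp_rot': array([3.14, 0.  , 0.27]), 'ft_force': array([-0.2 , -0.59, -0.31]), 'moment': array([-0.01,  0.01,  0.02]), 'grip_force': 0.0, 'opening': 0.9964884853059764}
[ 237.03 -582.89  384.82] [[ 0.27 -0.96 -0.  ]
 [-0.93 -0.26  0.25]
 [-0.24 -0.07 -0.97]] 282.8313506721389
```

```bash
cat >> h.py <<'E'
def to(X,yaw=None):
    "units to world TCP X; after turning to yaw"
    s=env.state();y0=s["tcp_rot"][2];yaw=y0 if yaw is None else yaw
    d=np.array(X)-s["eef_pos"];c,n=np.cos(yaw),np.sin(yaw)
    print("t",round(s["t"],2),"pos",np.round(s["eef_pos"],1),"yaw",round(y0,4),"F",np.round(s["ft_force"],1),"units",np.round(np.array([c*d[0]+n*d[1],n*d[0]-c*d[1],-d[2]])/60,3),"turn",round(np.degrees(y0-yaw)/5,3))
E
python3 -c "
from h import *
to((592,-284,52),.06)"
```

```text
t 1.85 pos [ 169.6 -601.6  214.6] yaw 0.2748 F [-0.5  0.7  0.6] units [ 7.344 -4.861  2.71 ] turn 2.461
```

View pics/w0.png

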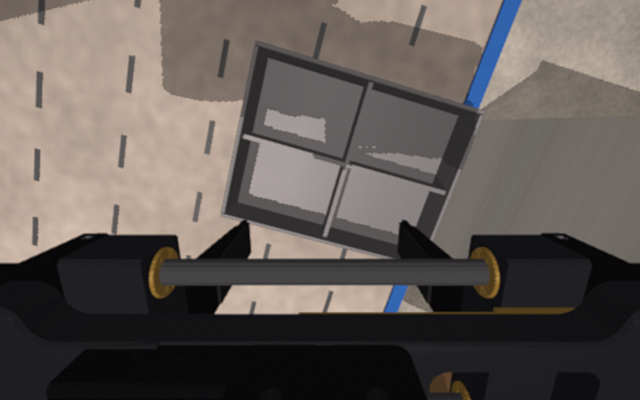

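```bash
python3 -m inch '[[[0,0,0],0.82,1],[[0,0,0],0.82,1],[[0,0,0],0.82,1],[[0.67,-0.47,0],0,1],[[0.67,-0.47,0],0,1],[[0.67,-0.47,0],0,1],[[0.67,-0.47,0],0,1],[[0.67,-0.47,0],0,1],[[0.67,-0.47,0],0,1],[[0.67,-0.47,0],0,1]]'
python3 - <<'E'
from h import *
np.set_printoptions(precision=1,suppress=True)
to((592,-284,52),.06)
w=eyes.read_camera("wrist");save(w,"w1.png")
for k,z in(("saddle",0),("saddle_mark",14),("tail",52)):
  for r in eyes.spot_point(k,w): print(k,r["centre"],r["score"],atz(w,r["centre"],z))
E
```

```text
t: 3.1
eef_pos: [439.8, -386.6, 214.8]
tcp_rot: [3.141, -0.0, 0.06]
ft_force: [0.1, 0.8, -0.4]
opening: 0.024
grip_force: 0.0
t 3.1 pos [ 439.8 -386.6  214.8] yaw 0.06 F [ 0.1  0.8 -0.4] units [ 2.6 -1.6  2.7] turn 0.001
saddle [136.0, 319.1] 0.94 [ 494.9 -376.9    0. ]
saddle [201.7, 305.6] 0.86 [ 403.3 -363.     0. ]
saddle [102.7, 255.7] 0.62 [ 532.  -292.7    0. ]
saddle_mark [203.2, 305.7] 0.91 [ 405.1 -363.9   14. ]
saddle_mark [102.0, 254.0] 0.77 [ 531.9 -293.8   14. ]
saddle_mark [137.4, 321.8] 0.76 [ 493.9 -380.7   14. ]
tail [37.2, 183.3] 0.67 [ 590.6 -228.2   52. ]
```

View pics/w1.png

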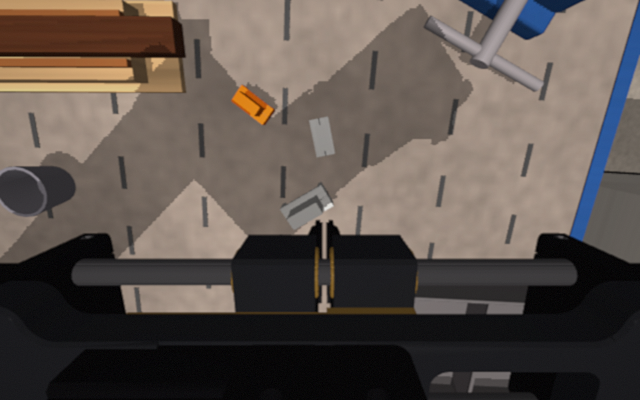

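```bash
python3 -m inch '[[[0.65,-0.4,0],0,1],[[0.65,-0.4,0],0,1],[[0.65,-0.4,0],0,1],[[0.65,-0.4,0],0,1],[[0,0,0.6],0,1],[[0,0,0.6],0,1],[[0,0,0.6],0,1],[[0,0,0.5],0,1],[[0,0,0.2],0,1],[[0,0,0.15],0,1]]'
python3 - <<'E'
from h import *
np.set_printoptions(precision=1,suppress=True)
to((588.3,-223.6,52),.06)
w=eyes.read_camera("wrist");save(w,"w2.png",(0,240,0,640))
T=eyes.read_camera("top");Q=eyes.read_camera("scene")
for n,p in(("w",w),("t",T),("s",Q)):
  for r in eyes.spot_point("tail",p): print(n,r["centre"],r["score"],atz(p,r["centre"],52))
print(proj(w,(588.3,-223.6,52)))
E
```

```text
t: 4.55
eef_pos: [588.5, -283.3, 55.7]
tcp_rot: [3.141, -0.0, 0.059]
ft_force: [0.2, 0.6, -0.3]
opening: 0.007
grip_force: 0.0
t 4.55 pos [ 588.5 -283.3   55.7] yaw 0.0592 F [ 0.2  0.6 -0.3] units [ 0.1 -1.   0.1] turn -0.009
w [226.4, 234.8] 0.67 [ 590.9 -225.2   52. ]
t [207.2, 410.8] 0.65 [ 588.4 -229.5   52. ]
s [228.7, 232.0] 0.71 [ 596.1 -225.9   52. ]
s [218.6, 289.8] 0.36 [603.7 -74.   52. ]
[230.  232.4]
```

View pics/w2.png

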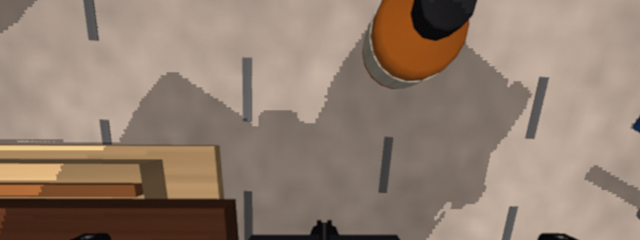

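Contact geometry agrees across views (tail near (590,-225)). Pushing the safe part first.

```bash
python3 -m inch '[[[0.08,-0.2,0.08],0,1],[[0,-0.25,0],0,1],[[0,-0.2,0],0,1],[[0,-0.15,0],0,1],[[0,-0.15,0],0,1],[[0,-0.15,0],0,1],[[0,-0.15,0],0,1],[[0,-0.15,0],0,1],[[0,-0.1,0],0,1],[[0,-0.05,0],0,1]]'
cat >> h.py <<'E'
V=np.array([574.03,38.29,.0595])
def W(X,v=V):
    s,co=np.sin(v[2]),np.cos(v[2]);return np.array([v[0]+co*X[0]-s*X[1],v[1]+s*X[0]+co*X[1],X[2]])
def L(X,v=V):
    s,co=np.sin(v[2]),np.cos(v[2]);d=np.array(X)-[v[0],v[1],0];return np.array([co*d[0]+s*d[1],-s*d[0]+co*d[1],d[2]])
def look():
    np.set_printoptions(precision=1,suppress=True)
    T=eyes.read_camera("top");Q=eyes.read_camera("scene")
    s=env.state();print("t",s["t"],"tcp local",L(s["eef_pos"]),"F",s["ft_force"])
    for n,p in(("t",T),("s",Q)):
        for r in eyes.cut_out("bar",p)[:1]:
            c=max(cv2.findContours(r["mask"].astype(np.uint8),0,2)[0],key=cv2.contourArea)[:,0,::-1]
            a=c[c[:,1].argmin()];b=c[c[:,1].argmax()]
            m=r["mask"];cs=np.nonzero(m.sum(0)>3)[0]
            e=[(np.nonzero(m[:,k])[0].mean(),k) for k in(cs[0],cs[-1])]
            print(n,"bar ends px",np.array(e),"local at z52",[L(atz(p,q,52))[:2] for q in e],round(r["score"],2))
        for k in("tail",):
            for r in eyes.spot_point(k,p)[:1]: print(n,k,np.array(r["centre"]),L(atz(p,r["centre"],52))[:2],round(r["score"],2))
    return T,Q
E
python3 -c "
from h import *
look()"
```

```text
t: 6.1
eef_pos: [587.9, -189.0, 50.9]
tcp_rot: [3.141, -0.0, 0.06]
ft_force: [0.5, -2.3, 1.1]
opening: 0.005
grip_force: 1.7
t 6.2 tcp local [   0.2 -227.6   50.8] F [ 0.3 -0.8 -0.2]
t bar ends px [[203.5 317. ]
 [209.  363. ]] local at z52 [array([ 14.8, -36.9]), array([  -2.5, -149.6])] 0.74
s bar ends px [[223.5 249. ]
 [197.  361. ]] local at z52 [array([   3.5, -219.2]), array([11.7, 97.4])] 0.8
s tail [220.1 248.9] [  -8.4 -216.3] 0.71
```

```bash
python3 -m inch '[[[0,-0.05,0],0,1],[[0,-0.05,0],0,1],[[0,-0.05,0],0,1],[[0,-0.05,0],0,1],[[0,-0.05,0],0,1],[[0,-0.05,0],0,1],[[0,-0.03,0],0,1],[[0,0.08,0],0,1],[[0,0,0],0,1],[[0,0,0],0,1]]'
cat >> h.py <<'E'
def tilt(n=None):
    "signature of tipping: scene-camera slope of the bar + wrist view"
    Q=eyes.read_camera("scene");s=env.state()
    r=eyes.cut_out("bar",Q)
    print("t",round(s["t"],2),"tcp y",round(L(s["eef_pos"])[1],1),"F",np.round(s["ft_force"],1))
    if r:
        m=r[0]["mask"];c=np.nonzero(m.sum(0)>3)[0]
        top=np.array([np.nonzero(m[:,k])[0][0] for k in c]);bot=np.array([np.nonzero(m[:,k])[0][-1] for k in c])
        k=slice(4,-6)
        f=np.polyfit(c[k],top[k],1);g=np.polyfit(c[k],bot[k],1)
        print("cols",c[0],c[-1],"top slope",f.round(4)[0],"bot",g.round(4)[0],"at300",np.polyval(f,300).round(1),"score",round(r[0]["score"],2))
    if n: save(Q,n,(150,270,220,400),4)
E
python3 -c "
from h import *
look();tilt()
p=eyes.read_camera('scene')
import math
for cy,th in((-40,0),(0,.1)):
  a=[]
  for y in(-160,160):
    a.append(proj(p,W((-17,cy+y*math.cos(th),64-y*math.sin(th)))))
  a=np.array(a);print(th,a,(a[1]-a[0])[0]/(a[1]-a[0])[1])"
```

```text
t: 7.65
eef_pos: [586.8, -174.3, 50.7]
tcp_rot: [-3.141, 0.0, 0.06]
ft_force: [-0.4, 0.3, -0.2]
opening: 0.006
grip_force: 0.0
t 7.75 tcp local [   0.1 -213.    50.8] F [0.7 0.4 0.6]
t bar ends px [[204.5 303. ]
 [208.  356. ]] local at z52 [array([13.3, -2.5]), array([   0.6, -132.5])] 0.76
s bar ends px [[218.5 255. ]
 [195.  368. ]] local at z52 [array([  -8.6, -199.7]), array([ 11. , 119.1])] 0.67
s tail [223.2 255. ] [   7.8 -204.3] 0.84
t 8.0 tcp y -213.0 F [ 0.4  0.9 -0.4]
cols 255 368 top slope -0.2541 bot -0.2432 at300 202.5 score 0.95
0 [[213.2 253.7]
 [185.3 364.5]] -0.2513897929063198
0.1 [[205.2 268.3]
 [186.3 376.5]] -0.1738340136759672
```

```bash
cat > chk.py <<'E'
import sys
from h import *
Q=eyes.read_camera("scene");r=eyes.cut_out("bar",Q)
if not r or r[0]["score"]<.4: print("no bar");sys.exit(1)
m=r[0]["mask"];c=np.nonzero(m.sum(0)>3)[0];k=c[4:-6]
f=np.polyfit(k,[np.nonzero(m[:,j])[0][0] for j in k],1)[0]
g=np.polyfit(k,[np.nonzero(m[:,j])[0][-1] for j in k],1)[0]
s=env.state();print(round(s["t"],2),"tcp y",round(L(s["eef_pos"])[1],1),"cols",c[0],c[-1],"slopes",round(f,3),round(g,3),flush=True)
sys.exit(0 if f<-.225 else 1)
E
M='python3 -m inch'
python3 -m inch '[[[0,-0.07,0],0,1],[[0,-0.04,0],0,1],[[0,-0.02,0],0,1],[[0,0,0],0,1],[[0,0.08,0],0,1],[[0,0,0],0,1],[[0,0,0],0,1],[[0,0,0],0,1],[[0,0,0],0,1],[[0,0,0],0,1]]' >/dev/null && python3 chk.py &&
python3 -m inch '[[[0,-0.07,0],0,1],[[0,-0.04,0],0,1],[[0,-0.02,0],0,1],[[0,0,0],0,1],[[0,0.08,0],0,1],[[0,0,0],0,1],[[0,0,0],0,1],[[0,0,0],0,1],[[0,0,0],0,1],[[0,0,0],0,1]]' >/dev/null && python3 chk.py &&
python3 -m inch '[[[0,-0.07,0],0,1],[[0,-0.04,0],0,1],[[0,-0.02,0],0,1],[[0,0,0],0,1],[[0,0.08,0],0,1],[[0,0,0],0,1],[[0,0,0],0,1],[[0,0,0],0,1],[[0,0,0],0,1],[[0,0,0],0,1]]' >/dev/null && python3 chk.py &&
python3 -m inch '[[[0,-0.07,0],0,1],[[0,-0.04,0],0,1],[[0,-0.02,0],0,1],[[0,0,0],0,1],[[0,0.08,0],0,1],[[0,0,0],0,1],[[0,0,0],0,1],[[0,0,0],0,1],[[0,0,0],0,1],[[0,0,0],0,1]]' >/dev/null && python3 chk.py
```

```text
9.45 tcp y -210.0 cols 256 369 slopes -0.254 -0.246
10.8 tcp y -207.0 cols 256 371 slopes -0.255 -0.246
12.15 tcp y -204.0 cols 258 372 slopes -0.259 -0.242
13.5 tcp y -201.0 cols 260 371 slopes -0.243 -0.242
```

```bash
python3 -m inch '[[[0,-0.07,0],0,1],[[0,-0.04,0],0,1],[[0,-0.02,0],0,1],[[0,0,0],0,1],[[0,0.08,0],0,1],[[0,0,0],0,1],[[0,0,0],0,1],[[0,0,0],0,1],[[0,0,0],0,1],[[0,0,0],0,1]]' >/dev/null && python3 chk.py &&
python3 -m inch '[[[0,-0.07,0],0,1],[[0,-0.04,0],0,1],[[0,-0.02,0],0,1],[[0,0,0],0,1],[[0,0.08,0],0,1],[[0,0,0],0,1],[[0,0,0],0,1],[[0,0,0],0,1],[[0,0,0],0,1],[[0,0,0],0,1]]' >/dev/null && python3 chk.py &&
python3 -m inch '[[[0,-0.07,0],0,1],[[0,-0.04,0],0,1],[[0,-0.02,0],0,1],[[0,0,0],0,1],[[0,0.08,0],0,1],[[0,0,0],0,1],[[0,0,0],0,1],[[0,0,0],0,1],[[0,0,0],0,1],[[0,0,0],0,1]]' >/dev/null && python3 chk.py &&
python3 -m inch '[[[0,-0.07,0],0,1],[[0,-0.04,0],0,1],[[0,-0.02,0],0,1],[[0,0,0],0,1],[[0,0.08,0],0,1],[[0,0,0],0,1],[[0,0,0],0,1],[[0,0,0],0,1],[[0,0,0],0,1],[[0,0,0],0,1]]' >/dev/null && python3 chk.py &&
python3 -m inch '[[[0,-0.07,0],0,1],[[0,-0.04,0],0,1],[[0,-0.02,0],0,1],[[0,0,0],0,1],[[0,0.08,0],0,1],[[0,0,0],0,1],[[0,0,0],0,1],[[0,0,0],0,1],[[0,0,0],0,1],[[0,0,0],0,1]]' >/dev/null && python3 chk.py &&
python3 -m inch '[[[0,-0.07,0],0,1],[[0,-0.04,0],0,1],[[0,-0.02,0],0,1],[[0,0,0],0,1],[[0,0.08,0],0,1],[[0,0,0],0,1],[[0,0,0],0,1],[[0,0,0],0,1],[[0,0,0],0,1],[[0,0,0],0,1]]' >/dev/null && python3 chk.py
```

```text
14.85 tcp y -198.0 cols 262 372 slopes -0.185 -0.191
```

```bash
python3 -c "
from h import *
import sys
T,Q=look();save(Q,'tip.png',(160,260,230,400),4)
p=Q
a=[proj(p,W((-17,-23+y,64-y*.1))) for y in(-160,160)];print(a)
"; python3 chk.py
```

```text
t 14.95 tcp local [   0.2 -198.    50.8] F [ 0.9 -0.3 -0.4]
t bar ends px [[205.5 288. ]
 [207.5 349. ]] local at z52 [array([12. , 34.3]), array([   2.4, -115.3])] 0.83
s bar ends px [[213.  261. ]
 [196.5 373. ]] local at z52 [array([ -22.7, -179.3]), array([ 21.2, 129.6])] 0.95
s tail [214.5 262.8] [ -15.7 -176.4] 0.72
[array([207.3, 259.5]), array([188.1, 369.4])]
15.25 tcp y -198.0 cols 261 374 slopes -0.178 -0.178
```

View pics/tip.png

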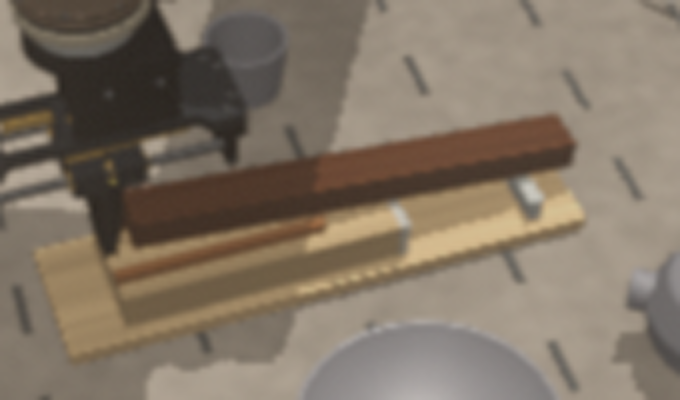

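Tipped: the front lies on the catch (scene about (195,363)), tail raised. Now I retreat and view the saddle.

```bash
python3 -m inch '[[[0,0.4,0],0,1],[[0,0.6,0],0,1],[[0,0.2,-0.6],0,0.5],[[-0.3,0.4,-0.7],0,0],[[-0.5,0.6,-0.4],0,0],[[-0.5,0.6,0],0,-0.4],[[-0.5,0.5,0],0,-0.4],[[-0.4,0.4,0],0,-0.4],[[0,0,0],0,-0.4],[[0,0,0],0,-0.4]]'
python3 chk.py
python3 - <<'E'
from h import *
np.set_printoptions(precision=2,suppress=True)
to((450,-380,130))
w=eyes.read_camera("wrist");save(w,"w3.png")
for r in eyes.cut_out("saddle",w):
  c=max(cv2.findContours(r["mask"].astype(np.uint8),0,2)[0],key=cv2.contourArea)[:,0]
  q=np.array([atz(w,(b,a),16)[:2] for a,b in c],np.float32);print(round(r["score"],2),cv2.minAreaRect(q),r["centre"])
for k,z in(("saddle",0),("saddle_mark",14)):
  for r in eyes.spot_point(k,w): print(k,r["centre"],r["score"],atz(w,r["centre"],z))
E
```

```text
t: 16.5
eef_pos: [467.5, -389.3, 152.9]
tcp_rot: [3.141, -0.0, 0.059]
ft_force: [0.5, 0.7, -0.3]
opening: 0.694
grip_force: 0.0
16.6 tcp y -419.8 cols 261 373 slopes -0.175 -0.197
t 16.6 pos [ 468.  -388.6  152.8] yaw 0.0609 F [0.2 0.7 0.5] units [-0.29 -0.16  0.38] turn 0.0
0.93 ((495.15411376953125, -379.8855895996094), (48.79722213745117, 25.82303237915039), 14.598939895629883) [163.6, 316.8]
0.93 ((528.2931518554688, -292.3984375), (50.382469177246094, 27.043930053710938), 55.28834915161133) [124.7, 237.1]
0.85 ((400.65289306640625, -366.54693603515625), (45.53337860107422, 70.0464096069336), 34.01502990722656) [240.8, 303.3]
saddle [161.7, 315.5] 0.89 [ 496.57 -377.3     0.  ]
saddle [235.6, 301.9] 0.85 [ 405.41 -365.55    0.  ]
saddle [124.3, 239.5] 0.55 [ 532.73 -291.22    0.  ]
saddle_mark [244.4, 297.9] 0.68 [ 399.78 -362.13   14.  ]
saddle_mark [123.0, 237.0] 0.64 [ 534.13 -292.65   14.  ]
saddle_mark [166.0, 317.1] 0.56 [ 493.76 -379.62   14.  ]
```

```bash
python3 -m inch '[[[0,0,0],-0.74,-0.2],[[0,0,0],-0.74,-0.2],[[0,0,0],-0.74,-0.2],[[0.24,-0.015,0.3],0,-0.2],[[0.23,-0.015,0.4],0,-0.2],[[0,0,0.4],0,-0.2],[[0,0,0.3],0,-0.2],[[0,0,0],0,-0.2],[[0,0,0],0,-0.2],[[0,0,0],0,-0.2]]'
python3 - <<'E'
from h import *
np.set_printoptions(precision=2,suppress=True)
to((495,-379.7,22),.255)
w=eyes.read_camera("wrist");save(w,"w4.png",(40,400,100,540),1.5)
for r in eyes.cut_out("saddle",w):
  c=max(cv2.findContours(r["mask"].astype(np.uint8),0,2)[0],key=cv2.contourArea)[:,0]
  q=np.array([atz(w,(b,a),16)[:2] for a,b in c],np.float32);print(round(r["score"],2),cv2.minAreaRect(q),r["centre"])
E
```

```text
t: 18.05
eef_pos: [494.7, -380.4, 69.7]
tcp_rot: [3.14, -0.001, 0.254]
ft_force: [0.6, 0.1, -0.1]
opening: 0.6
grip_force: 0.0
t 18.05 pos [ 494.7 -380.4   69.7] yaw 0.2536 F [ 0.6  0.1 -0.1] units [ 0.01 -0.01  0.8 ] turn -0.016
0.95 ((527.3656616210938, -291.40325927734375), (48.391456604003906, 32.17986297607422), 56.46025466918945) [143.9, 220.6]
0.94 ((494.0093994140625, -380.4823303222656), (53.762577056884766, 24.619888305664062), 14.527094841003418) [209.5, 320.3]
0.6 ((408.7005310058594, -371.5442199707031), (28.613779067993164, 57.35590362548828), 14.509178161621094) [297.3, 291.4]
```

View pics/w4.png

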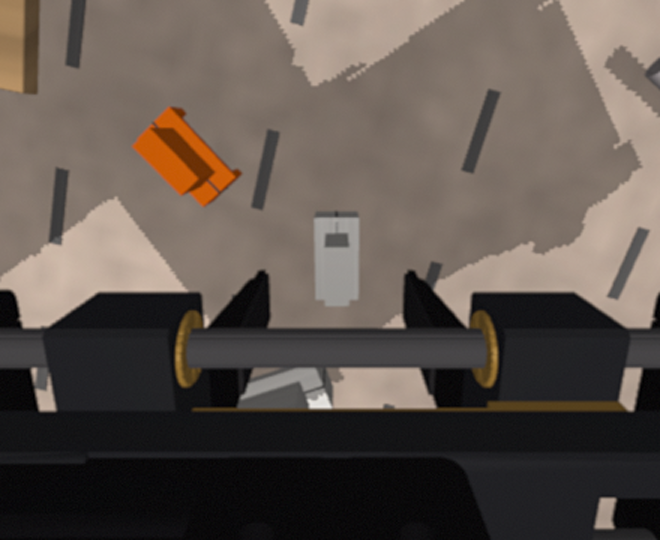

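Run:
```python
from h import *
w=eyes.read_camera("wrist");s=env.state();c,n=np.cos(s["tcp_rot"][2]),np.sin(s["tcp_rot"][2])
for y,z in((212,0),(217,18),(234,46),(248,18+0)):
  d=atz(w,(40+(y+.5)/1.5-.5,100+337.5/1.5-.5),z)-s["eef_pos"];print(y,z,round(c*d[0]+n*d[1],1),round(n*d[0]-c*d[1],1))
```

```text
212 0 23.0 0.8
217 18 23.8 0.8
234 46 21.4 0.7
248 18 6.6 0.8
```

```bash
python3 -m inch '[[[0.003,0.01,0.3],0,-0.2],[[0,0,0.3],0,-0.2],[[0,0,0.15],0,-0.2],[[0,0,0.04],0,-0.2],[[0,0,0],0,1],[[0,0,0],0,1],[[0,0,0],0,1],[[0,0,0],0,1],[[0,0,0],0,1],[[0,0,0],0,1]]'
```

```text
t: 19.45
eef_pos: [494.8, -380.7, 21.6]
tcp_rot: [3.141, -0.0, 0.254]
ft_force: [-0.1, -0.3, 2.1]
opening: 0.126
grip_force: 30.0
```

```bash
python3 -m inch '[[[0,0,-0.3],0,1],[[0,0,-0.6],0,1],[[0,0,-0.6],0.74,1],[[0,0,-0.6],0.74,1],[[0,0,0],0.74,1],[[0.2,-0.7,0],0,1],[[0.2,-0.8,0],0,1],[[0.2,-0.8,0],0,1],[[0.2,-0.8,0],0,1],[[0.2,-0.6,0],0,1]]'
python3 chk.py; python3 -c "
from h import *
to(W((0,0,130)),.0595)"
```

```text
t: 20.7
eef_pos: [541.4, -153.5, 148.8]
tcp_rot: [3.141, -0.001, 0.061]
ft_force: [0.8, 1.2, -0.2]
opening: 0.126
grip_force: 30.0
20.8 tcp y -188.5 cols 260 373 slopes -0.175 -0.186
t 20.8 pos [ 541.9 -152.4  148.7] yaw 0.0634 F [ 0.6 -2.5 -0.6] units [ 0.724 -3.141  0.312] turn 0.045
```

```bash
python3 -m inch '[[[0.15,-0.6,0],0,1],[[0.15,-0.7,0],0,1],[[0.15,-0.7,0],0.04,1],[[0.15,-0.6,0],0,1],[[0.12,-0.4,0],0,1],[[0,-0.14,0],0,1],[[0,0,0],0,1],[[0,0,0],0,1],[[0,0,0],0,1],[[0,0,0],0,1]]'
python3 chk.py
python3 - <<'E'
from h import *
np.set_printoptions(precision=1,suppress=True)
to(W((0,0,130)),.0595)
P={n:eyes.read_camera(n) for n in("wrist","scene","top")}
a=cv2.resize(P["wrist"]["pixels"][0:260,190:450],(520,520));b=P["scene"]["pixels"][140:270,250:410]
b=cv2.resize(b,(280,228),interpolation=cv2.INTER_CUBIC);b2=cv2.resize(P["top"]["pixels"][170:290,230:378],(280,228),interpolation=cv2.INTER_CUBIC)
cv2.imwrite("pics/hover.png",np.hstack([a,np.vstack([b,b2,np.zeros((64,280,3),np.uint8)])])[:,:,::-1])
for n,p in P.items():
  for k,z in(("edge",40),("saddle_mark",None),("catch",20)):
    for r in eyes.spot_point(k,p)[:2]: print(n,k,np.array(r["centre"]),round(r["score"],2),L(atz(p,r["centre"],z if z else env.state()["eef_pos"][2]-7.6)))
E
```

```text
t: 22.05
eef_pos: [573.3, 34.7, 147.4]
tcp_rot: [3.141, 0.0, 0.056]
ft_force: [0.7, -0.2, -0.1]
opening: 0.126
grip_force: 30.0
22.15 tcp y -3.3 cols 187 211 slopes 0.45 0.193
t 22.15 pos [573.3  35.  147.4] yaw 0.0563 F [-0.3 -0.8 -0.3] units [ 0.  -0.1  0.3] turn -0.037
wrist saddle_mark [245.2 603.2] 0.88 [ -10.5 -192.8  139.8]
wrist saddle_mark [229.  323.5] 0.75 [  1.7  -3.2 139.8]
wrist catch [188.6 234.9] 0.66 [ 2.8 92.5 20. ]
scene edge [204.9 325.2] 0.93 [-4.2 -2.6 40. ]
scene edge [285.2 200.8] 0.45 [ 145.6 -374.6   40. ]
scene saddle_mark [196.1 171.3] 0.88 [ -70.2 -389.9  139.8]
scene saddle_mark [179.2 325.7] 0.71 [  0.7  -5.9 139.8]
scene catch [203.5 360.2] 0.61 [  5.6 100.4  20. ]
top saddle_mark [283.9 462.8] 0.74 [-189.4 -346.3  139.8]
top saddle_mark [233.5 434.6] 0.59 [ -77.9 -294.5  139.8]
```

View pics/hover.png

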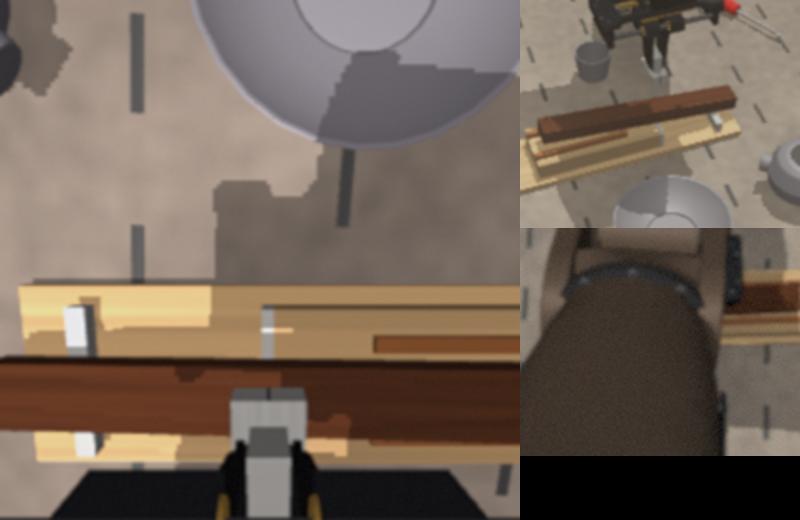

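Run:
```python
from h import *
np.set_printoptions(precision=1,suppress=True)
w=eyes.read_camera("wrist");s=env.state();print("tcp",L(s["eef_pos"]),s["tcp_rot"][2])
f=lambda x,y,z:L(atz(w,((y+.5)/2-.5,190+(x+.5)/2-.5),z))
for n,x,y,z in(("edge corner 40,0",262,307,40),("edge 0",262,354,40),("catch 40,100",65,307,30),("catch 40,90",87,307,30),("catch -40,~95",88,457,30),("base 50,130",19,286,12),("base -50,130",37,462,12),("base 50",400,286,12),
 ("bar +17 top@front(20)",20,367,52),("bar +17 side bottom@20",20,357,28),("bar -17 @60",60,432,56),("bar+17@150",150,368,61),("bar-17@150",150,434,61),("bar+17@430",430,373,78),("bar-17@500",500,443,80),
 ("sad front",268,400,s["eef_pos"][2]-3.6),("sad front bottom",268,388,s["eef_pos"][2]-21.6),("sadL",231,401,s["eef_pos"][2]-3.6),("sadR",305,401,s["eef_pos"][2]-3.6)): print(n,f(x,y,z))
save(w,"wz.png",(175,225,200,360),5)
```

```text
tcp [ -0.9  -3.  147.4] 0.05662305401628842
edge corner 40,0 [42.3 -0.2 40. ]
edge 0 [19.1 -0.  40. ]
catch 40,100 [41.6 99.4 30. ]
catch 40,90 [41.6 88.3 30. ]
catch -40,~95 [-38.8  94.4  30. ]
base 50,130 [ 51.  129.2  12. ]
base -50,130 [-48.6 130.1  12. ]
base 50 [ 50.5 -73.2  12. ]
bar +17 top@front(20) [ 15.3 115.7  52. ]
bar +17 side bottom@20 [ 15.7 125.9  28. ]
bar -17 @60 [-16.2  98.1  56. ]
bar+17@150 [16.5 51.5 61. ]
bar-17@150 [-15.6  53.3  61. ]
bar+17@430 [ 17.4 -73.2  78. ]
bar-17@500 [ -13.9 -105.8   80. ]
sad front [ 23.   -3.2 143.8]
sad front bottom [ 22.5  -3.1 125.8]
sadL [ 22.7   8.6 143.8]
sadR [ 22.6 -14.9 143.8]
```

View pics/wz.png

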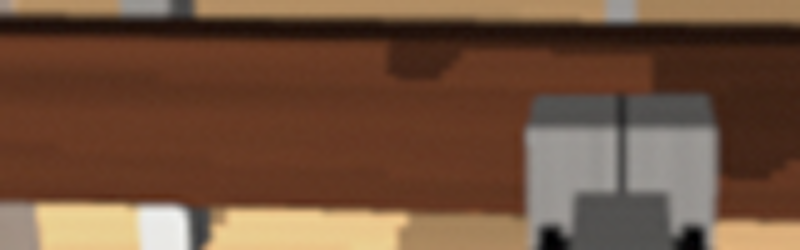

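```bash
python3 -m inch '[[[0.028,-0.052,0],-0.15,1],[[0,0,0],0,1],[[0,0,0.2],0,1],[[0,0,0.25],0,1],[[0,0,0.25],0,1],[[0,0,0.15],0,1],[[0,0,0.05],0,1],[[0,0,0],0,1],[[0,0,0],0,1],[[0,0,0],0,1]]'
python3 - <<'E'
from h import *
np.set_printoptions(precision=2,suppress=True)
s=env.state();print("tcp",L(s["eef_pos"]),s["tcp_rot"][2],s["ft_force"])
w=eyes.read_camera("wrist");
o=w["pixels"][150:270,220:410];cv2.imwrite("pics/wy.png",cv2.resize(o,None,fx=4,fy=4,interpolation=cv2.INTER_CUBIC)[:,:,::-1])
E
```

```text
t: 24.05
eef_pos: [575.0, 38.4, 93.8]
tcp_rot: [3.141, -0.001, 0.07]
ft_force: [-0.4, 0.8, -0.7]
opening: 0.124
grip_force: 30.0
tcp [ 1.    0.07 93.81] 0.06978731838624053 [-0.37  0.85 -0.74]
```

View pics/wy.png

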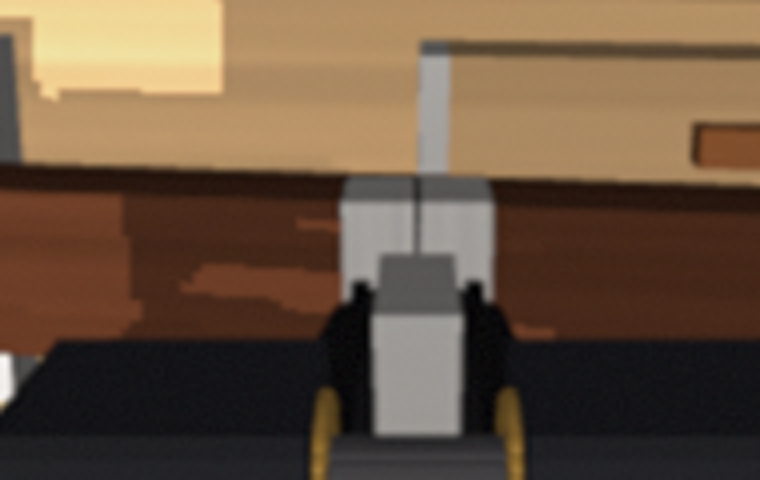

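Run:
```python
from h import *
np.set_printoptions(precision=2,suppress=True)
w=eyes.read_camera("wrist");s=env.state();T=s["eef_pos"][2]
f=lambda x,y,z:L(atz(w,(150+(y+.5)/4-.5,220+(x+.5)/4-.5),z))
print("mark low",f(416,177,T-21.6),"mark roof",f(416,201,T-3.6),"edge",f(420,165,40),f(421,53,40))
print("sad",f(341,201,T-3.6),f(493,201,T-3.6))
print("bar",f(100,189,61),f(300,197,64),f(600,209,68),f(740,213,70), "rowslope")
```

```text
mark low [24.26  0.33 72.08] mark roof [24.71  0.31 90.08] edge [18.98 -0.48 40.  ] [41.76 -0.43 40.  ]
sad [24.58 12.23 90.08] [ 24.83 -11.93  90.08]
bar [18.67 58.79 61.  ] [18.31 21.48 64.  ] [ 17.71 -32.76  68.  ] [ 17.77 -57.34  70.  ] rowslope
```

```bash
python3 -m inch '[[[-0.003,0.012,0],0.1,1],[[0,0,0],0,1],[[0,0,0.08],0,1],[[0,0,0.08],0,1],[[0,0,0.08],0,1],[[0,0,0.06],0,1],[[0,0,0.03],0,1],[[0,0,0],0,1],[[0,0,0],0,1],[[0,0,0],0,1]]'; python3 -c "
from h import *
np.set_printoptions(precision=2,suppress=True)
print(L(env.state()['eef_pos']),env.state()['ft_force'],env.state()['moment'])"
```

```text
t: 25.4
eef_pos: [574.8, 37.7, 73.8]
tcp_rot: [3.141, -0.0, 0.061]
ft_force: [-1.0, 0.2, 0.5]
opening: 0.125
grip_force: 30.0
[ 0.72 -0.64 73.76] [-0.96  0.16  0.48] [-0.04  0.02  0.01]
```

```bash
python3 -m inch '[[[0,0,0.01],0,1],[[0,0,0],0,0.6],[[0,0,0],0,0.5],[[0,0,0],0,0.4],[[0,0,0],0,0.4],[[0,0,0],0,0.4],[[0,0,-0.1],0,0.4],[[0,0,-0.2],0,0.4],[[0,0,-0.3],0,0.4],[[0,0,-0.3],0,0.4]]'
python3 - <<'E'
from h import *
np.set_printoptions(precision=2,suppress=True)
s=env.state();print(L(s["eef_pos"]),s["ft_force"],s["opening"])
for n in("wrist","scene"):
  p=eyes.read_camera(n)
  for r in eyes.spot_point("saddle_mark",p)[:3]: print(n,"mark",np.array(r["centre"]),round(r["score"],2),L(atz(p,r["centre"],64)))
  for r in eyes.cut_out("saddle",p)[:4]:
    m=r["mask"];print(n,np.array(r["centre"]),m.sum(),L(atz(p,r["centre"],68)))
E
```

```text
t: 26.65
eef_pos: [574.8, 37.7, 128.4]
tcp_rot: [3.141, -0.001, 0.061]
ft_force: [0.3, 0.6, -0.4]
opening: 0.301
grip_force: 0.0
[  0.77  -0.63 128.42] [ 0.34  0.64 -0.42] 0.300879107566301
wrist mark [255.9 620.2] 0.8 [ -43.52 -268.66   64.  ]
wrist mark [205.2 322.4] 0.67 [ 3.64  0.51 64.  ]
wrist mark [208.4 325.6] 0.61 [ 0.77 -2.26 64.  ]
wrist [209.  321.4] 1702 [ 1.42  1.33 68.  ]
wrist [245.  617.7] 915 [ -31.13 -259.16   68.  ]
scene mark [226.8 204. ] 0.81 [ -13.15 -331.54   64.  ]
scene mark [194.5 171.9] 0.72 [-160.99 -389.28   64.  ]
scene mark [197.7 324.4] 0.56 [-8.6  -3.87 64.  ]
scene [195.3 169.1] 366 [-155.87 -396.73   68.  ]
scene [201.  328.5] 197 [10.94  0.26 68.  ]
```

```bash
python3 -m inch '[[[0,0,-0.7],0,0.4],[[0,0,-0.7],0,0.4],[[-0.4,0.5,0],0,0.4],[[-0.6,0.6,0],0,0.4],[[-0.6,0.6,0],0,0.4],[[-0.6,0.6,0],0,0.4],[[-0.3,0.6,0],0,0.4],[[0,0.6,0],0,0.4],[[0,0.3,0],0,0.4],[[0,0,0],0,0.4]]'; python3 chk.py
python3 - <<'E'
from h import *
np.set_printoptions(precision=2,suppress=True)
s=env.state();print(L(s["eef_pos"]))
for n in("top","scene"):
  p=eyes.read_camera(n)
  for r in eyes.spot_point("saddle_mark",p): print(n,"mark",np.array(r["centre"]),round(r["score"],2),L(atz(p,r["centre"],64)))
  for r in eyes.cut_out("saddle",p):
    c=max(cv2.findContours(r["mask"].astype(np.uint8),0,2)[0],key=cv2.contourArea)[:,0]
    q=np.array([L(atz(p,(b,a),68))[:2] for a,b in c],np.float32);R=cv2.minAreaRect(q)
    if abs(q[:,1].mean())<30: print(n,"saddle",R,round(r["score"],2))
  for r in eyes.cut_out("bar",p)[:1]:
    m=r["mask"];cs=np.nonzero(m.sum(0)>3)[0];print(n,"bar cols",cs[0],cs[-1],proj(p,W((0,137,50))),proj(p,W((0,-183,80))))
  if n=="top":
   g=p["pixels"].astype(int)
   for y in(36,0): 
     pass
   print([proj(p,W((x,0,z))) for x,z in((30,40),(0,64),(0,82))])
E
```

```text
t: 28.2
eef_pos: [438.9, -199.3, 210.5]
tcp_rot: [-3.141, 0.001, 0.06]
ft_force: [-0.1, 0.6, 0.0]
opening: 0.301
grip_force: 0.0
28.3 tcp y -227.9 cols 260 373 slopes -0.168 -0.184
[-149.06 -227.94  210.68]
top mark [208.  299.5] 0.54 [ 2.67  5.95 64.  ]
top saddle ((-1.7889652252197266, -0.051025390625), (24.19729995727539, 51.47391128540039), 88.44031524658203) 0.47
top bar cols 247 377 [211.72 246.09] [205.51 378.23]
[array([198.86, 301.96]), array([209.01, 301.99]), array([207.68, 301.77])]
scene mark [197.6 173.8] 0.78 [-147.04 -386.38   64.  ]
scene mark [226.5 204.8] 0.68 [ -13.49 -329.43   64.  ]
scene mark [198.2 326.4] 0.47 [-4.92  0.54 64.  ]
scene saddle ((-0.4206695556640625, -0.6631240844726562), (33.603084564208984, 82.5848617553711), 75.92546844482422) 0.71
```

```bash
python3 -c "
from cell import env
print(env.job_done())"
```

```text
the job is handed in; nothing more can be done
None
```

The job is handed in: the arm tipped onto the catch, within about 3 mm of its balance point, and the small aluminium saddle sits astride it within about 1 mm of the edge, hands off, at about 28 s; one lapse, I viewed 12 pictures against the limit of 10.

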